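# Refit the gas hob's control knob and hold it pressed

## Task

The control knob of the table-top gas hob has come off and lies on its side on the counter. Stand it upright, turn it so that the flat in its bore matches the flat of the bare spindle on the hob, push it fully home on the spindle, then press knob and spindle right down against the spring, as one does to light the burner. The job ends holding: finish with the fingers still on the knob, keeping it pressed right down; leave the honey jars and the bell where they are.

Things in the scene. Friction and masses are not known exactly. Their poses are not given: they have to be found in the camera images.
- knob: Loose white control knob, 90 g, 40 mm tall. Origin: centre of its underside; z: its axis, up through the top; -x: towards its bore's flat and black pointer line. Round skirt 52 mm across, 10 mm high, below a grip bar. Starts lying on its side: -x up, z level (4 degrees nose-down), pointing away from the robot within 30 degrees. Its x, once upright, points where z pointed while lying.
- knob_grip (a point): Centre of the knob's grip bar, 25 mm above its underside on the axis; axes as the knob's. The bar is 46 mm long (x), 22 mm wide (y) and reaches from 10 to 40 mm above the underside; a black pointer line runs along the -x half of its top and down its -x end. Centre of mass 15 to 20 mm above the underside: tilted less than 45 degrees with its rim on the counter, it settles upright.
- knob_bore (a point): Mouth of the blind D-shaped bore, at the centre of the knob's underside; axes as the knob's. Steel-lined, 13.5 mm in diameter, its flat 2.25 mm from the axis on the -x side, 17 mm deep; the mouth is countersunk by 1 mm.
- hob: Fixed one-burner gas hob of stainless steel, 320 mm deep (x), 270 wide (y), flat top 62 mm above the counter. Origin: centre of its underside; front to -x; turned up to 0.2 rad. The black pan support at the rear is 103 mm high, its front face at x = -46 mm. The spindle stands on the front strip at x = -115, y = -50 mm; a red igniter button at x = -115, y = +65 mm, 6 mm high, is not used.
- stem_tip (a point): Centre of the upper end of the hob's upright dark D-spindle with bright flat: 90 mm above the counter, 28 mm above the hob's top. z up; -x: where its flat faces. 12 mm in diameter, flat 1.5 mm from the axis, last 2.5 mm tapered. The knob fits with 0.75 mm clearance all round if its x points as this x, within 8 degrees; it is fully home with its underside 17 mm below this point.
- valve (a joint): Angle of the spindle, rad, anticlockwise from above: 0 when its x axis points as the hob's (flat to the front). Stands anywhere from 0.8 to 1.8 at the start; stiff to turn (1.5 N m), and need not be turned.
- stem (a joint): How far the spindle is pressed down, m: 0 released, 0.006 right down (hard stop). A spring pushes it up with 4 N at 0 and 8 N at 0.006; it does not latch. Right down with the knob fully home, the knob's underside is 5 mm above the hob's top.
- honey_jar_0: Bystander: honey jar with yellow lid, 53 mm across, 74 mm tall; origin at the centre of its underside. Stands right of the hob, beyond the knob.
- honey_jar_1: Bystander: honey jar with red lid, 52 mm across, 74 mm tall; origin at the centre of its underside.
- counter_bell: Bystander: domed chrome service bell, 84 mm across, 58 mm tall; origin at the centre of its underside.

How it is judged (in metres and radians):
On the way:
1. the knob is turned upright (axis within 0.25 rad of vertical, underside down) (angle between knob's own z axis and vertical below 0.25 rad), for 0.2 s.
At the end, for the whole second after the job is handed in: The knob sits fully home on the spindle (underside 14.5 mm or more below its end, within 3 mm and 0.12 rad, flats matched within 0.3 rad), the spindle is pressed down over 4.5 of its 6 mm, and the fingers are on the knob (over 1 N), through the last second (z of knob in the frame of stem_tip below -0.0145 m and horizontal distance between knob and stem_tip below 0.003 m and angle between knob's own z axis and vertical below 0.12 rad and angle between the x axis of knob and the x axis of stem_tip, either way round below 0.3 rad and value of joint stem above 0.0045 m and contact force between the fingers and knob above 1 N); the arm keeps its last pose, push and grip.
It fails at once if a honey jar or the bell is moved by more than 30 mm or tipped by more than 0.5 rad (distance of any of honey_jar_0, honey_jar_1, counter_bell from where it was at the start of the episode above 0.03 m or angle between any of honey_jar_0, honey_jar_1, counter_bell's own z axis and vertical above 0.5 rad).
It also fails if it takes over 59 s, if anything falls off the work surface, if the arm or the gripper's body presses on something with over 40 N, if the wrist force passes 120 N, or if a joint passes its speed limit or range.

## Robot

A 6-joint arm with a two-finger parallel gripper is mounted at the origin on a cart in front of the work surface, level with it; the furniture and walls round the work are solid. World frame = base frame: x ahead of the robot, y to its left, z up, the work surface at z = 0. Lengths are in mm, angles in degrees, forces in N, time in s.
With the tool pointing down it reaches from about 300 to 850 mm from the base axis. Payload 4.2 kg.
Tool frame: the origin (TCP) lies at the very end of the fingers, on their centre line; the grasp point (between the pads) lies 19 mm behind it (env.grasp_offset is the distance from the TCP to the grasp point, in mm); z points along the fingers, y is the line along which they close (so a half turn about z gives the same grasp; the last joint's range is limited). The gripper opens to 91 mm and grips with 3 to 60 N. Pads are 32 mm wide; open, the fingers measure 118 mm over their backs; the gripper's body (76 mm by 178 mm) begins 60 mm behind the grasp point.
Start: joints at [67.953, 18.312, 89.639, -0, 72.044, -1.146], TCP at [205.142, 537.178, 213.976] pointing down, gripper open.
Joint ranges: [-177.97, 177.97], [-48.28, 115.42], [12.27, 149.76], [-77.06, 257.06], [2.81, 150.46], [-146.56, 146.56]. Speed limits (degrees/s): [147.25, 147.25, 180, 180, 180, 180].

## Interface

Orientations are given as [roll, pitch, yaw] about the fixed x, y, z axes, in that order (R = Rz(yaw) Ry(pitch) Rx(roll)).
In Python, from workcell import env, eyes gives the robot as it stands.
- The arm moves only by the tool send_rows, never from a script. Its arguments are lists of equal length, an entry for each row: "grip": the opening, from -1 (shut) to 1 (fully open), so that 0 is half open; "xyz": the shift along the world's x, y, z in m, a list of three; "yaw": the turn about the world's z in degrees. A call has 1 to 8 rows; each row is the pose to reach, as a shift and turn from the pose commanded when the call began; what a row does not reach only later rows make up. A row lasts 1/12 s, in which the tool goes at most 41.7 mm and 7.16 degrees, less where a joint would pass 70% of its speed; a pose out of reach is approached as far as the arm can. A call with a gripper value outside its range is refused whole. The fingers move at their own pace and stop on an object; "grip_force" is the grip in N (left out, the last holds). Time passes only in rows, so rows that repeat a pose let the fingers close. It gives the time, the measured TCP pose, the force, the opening and the grip force at its end, in the units of the state.
- env.state(): the state, without advancing time (a new reading comes with each control period).
- eyes.grab_frame(name): name is "scene" or "top" or "wrist"; returns a dict with "frame" (400x640x3 uint8, red, green, blue), "fx", "fy", "cx", "cy" (pixels), "pose" (4x4, takes a point from camera to world coordinates). Camera axes: x right, y down, z forward; pixel columns grow to the right and rows downward; lengths in mm; the calibration is good to about 2 mm. A picture is of the moment at which its call begins. There is no depth.
- env.job_done(): hands the job in; it is judged then, once.
The state is a dict: "time_s": time; "qpos": joint angles; "qvel": joint speeds; "effort": joint torques, N m; "ee_pos": TCP position; "ee_rot": TCP orientation; "force": force on the tool from outside, world axes, zero at the start; "torque": the same for the moment, N m; "gripper_width": finger opening in mm; "gripper_force": force on a finger pad.
Only numpy, scipy, OpenCV 4.12 (cv2) and the standard library are available. Lean on these libraries where they do the work, as an engineer would, in place of code of your own. Each camera call takes 0.05 s, during which the arm holds its last target. There are 200 camera calls.

## Working session

There is one attempt and no reset: what is moved stays moved. The work goes in short steps, Python scripts to look and compute and a tool call to move; the robot and the scene stay as the last step left them, time stands still between calls to the robot, and variables do not carry over. Pictures are saved under pics/ and viewed, at most 10 in all, crops included, and the job is handed in when it is done.

Besides the shell and the picture viewer there is one more tool, called after "Emit:" by a JSON object that holds its "fn" and its "kwargs", one argument or row to a line. send_rows: Moves the arm, as the interface text tells. Its arguments: {"type":"object","properties":{"grip":{"type":"array"},"xyz":{"type":"array"},"yaw":{"type":"array"},"grip_force":{"type":"number"}},"required":["grip","xyz","yaw"]}

```bash
mkdir -p pics; ls
cat > h.py <<'E'
import numpy as np, cv2
from workcell import env, eyes
def ray(f,u,v):
    P=np.array(f["pose"]); d=np.array([(u-f["cx"])/f["fx"],(v-f["cy"])/f["fy"],1.]); d=P[:3,:3]@d
    return P[:3,3],d/np.linalg.norm(d)
def onz(f,u,v,z):
    o,d=ray(f,u,v); return o+d*(z-o[2])/d[2]
def proj(f,p):
    P=np.array(f["pose"]); q=P[:3,:3].T@(np.array(p,float)-P[:3,3]); return f["fx"]*q[0]/q[2]+f["cx"],f["fy"]*q[1]/q[2]+f["cy"]
def save(f,name,box=None,s=1):
    im=f["frame"][:,:,::-1]
    if box: x0,y0,x1,y1=box; im=im[y0:y1,x0:x1]
    cv2.imwrite("pics/"+name,cv2.resize(im,None,fx=s,fy=s,interpolation=cv2.INTER_CUBIC))
E
python3 - <<'E'
from h import *
import pickle
fs={n:eyes.grab_frame(n) for n in("scene","top")}
pickle.dump(fs,open("f0.pkl","wb"))
for n,f in fs.items():
    print(n,f["fx"],f["cx"],f["cy"],np.round(f["pose"],3).tolist())
im=np.vstack([fs["scene"]["frame"],fs["top"]["frame"]])[:,:,::-1]
cv2.imwrite("pics/a.png",fs["top"]["frame"][:,:,::-1]);cv2.imwrite("pics/b.png",fs["scene"]["frame"][:,:,::-1])
print(env.state())
E
```

```text
pics
scene 442.2349028927672 324.9193467412199 205.2934677130415 [[0.644, -0.362, 0.674, -144.547], [-0.765, -0.294, 0.574, -657.314], [-0.009, -0.885, -0.466, 595.016], [0.0, 0.0, 0.0, 1.0]]
top 489.0794548501064 317.6275384354094 191.1474051264552 [[-0.024, -0.991, 0.133, 391.019], [-1.0, 0.025, 0.004, -33.856], [-0.008, -0.133, -0.991, 1382.691], [0.0, 0.0, 0.0, 1.0]]
{'time_s': 0.1, 'qpos': array([ 6.79526508e+01,  1.83505457e+01,  8.96983182e+01,  6.52898413e-04,
        7.20429868e+01, -1.14500394e+00]), 'qvel': array([ 0.00185617, -0.06580458, -0.23235046, -0.00363357, -0.14935127,
       -0.07935776]), 'effort': array([-7.56268237e-04, -4.13336957e+01, -2.32509184e+01,  7.27550942e-02,
        4.23141033e-02, -4.64608047e-05]), 'ee_pos': array([204.97083214, 536.76192058, 213.18604051]), 'ee_rot': array([-1.79908180e+02, -2.45607765e-03,  1.59097451e+02]), 'force': array([ 0.20065112,  0.07411634, -1.13659089]), 'torque': array([-0.02513079,  0.00737301,  0.01723038]), 'gripper_force': 0.0, 'gripper_width': 91.11536587744608}
```

View pics/a.png

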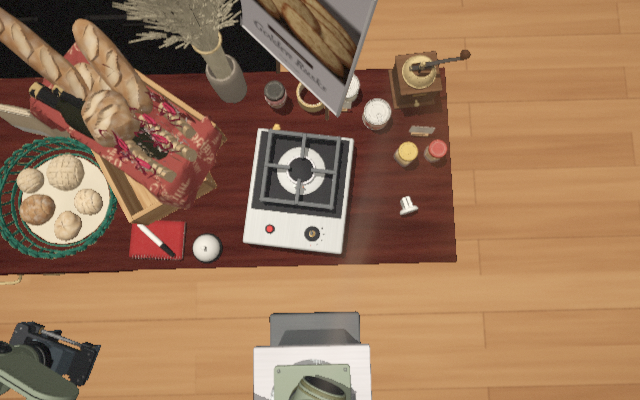

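View pics/b.png

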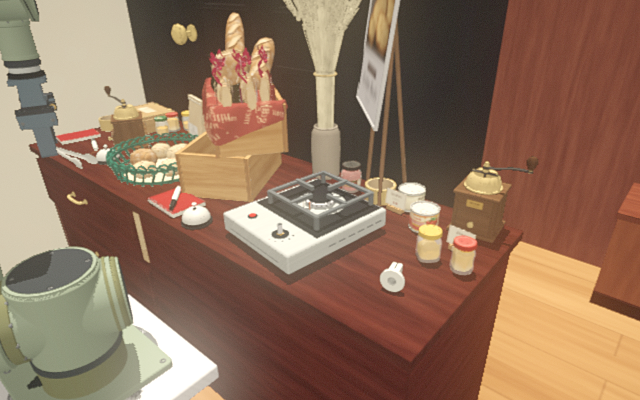

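The top view shows the knob at about (407,205) with its skirt toward the robot, and the spindle at (312,234). The jars are at (405,153) and (435,150), the bell is at (206,248), and the hob top corners are near (258,129), (354,138), (342,253) and (244,243). The scene view shows the knob at (393,277) with its bore facing the camera.

Run:
```python
from h import *
import pickle
fs=pickle.load(open("f0.pkl","rb")); t=fs["top"]; s=fs["scene"]
for n,u,v,z in [("knob",407,205,26),("spin",312,234,90),("jar0",405,150,74),("jar1",436,147,74),("bell",206,246,40)]: print(n,onz(t,u,v,z).round())
c=[onz(t,u,v,62) for u,v in[(258,129),(354,138),(342,253),(244,243)]]; print(np.round(c))
w=eyes.grab_frame("wrist");st=env.state()
print("wrist rel tcp",(np.array(w["pose"])[:3,3]-st["ee_pos"]).round(1),np.round(w["pose"],3).tolist(),w["fx"])
a=cv2.resize(t["frame"][185:265,285:435],None,fx=5,fy=5,interpolation=3)
cv2.imwrite("pics/c.png",a[:,:,::-1])
```

```text
knob [ 528. -276.   26.]
spin [451. -10.  90.]
jar0 [ 674. -269.   74.]
jar1 [ 680. -354.   74.]
bell [428. 281.  40.]
[[ 747.  133.   62.]
 [ 714. -132.   62.]
 [ 400.  -89.   62.]
 [ 433.  173.   62.]]
wrist rel tcp [-61.6  24.3 170.1] [[0.357, 0.908, 0.222, 143.383], [0.934, -0.346, -0.086, 561.132], [-0.001, 0.238, -0.971, 383.361], [0.0, 0.0, 0.0, 1.0]] 319.01389775189205
```

View pics/c.png

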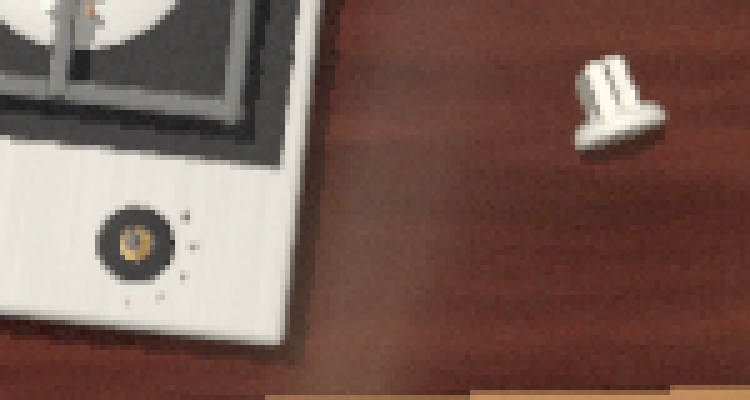

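The crop shows the knob's skirt running from (575,143) to (663,115) with its nose at (606,60), so its axis is at about +15° in the world. The spindle tip is near (133,240). I'll move past the spindle for a close look, then go to the knob.

Emit:
{"fn": "send_rows", "kwargs": {
  "grip": [1,1,1,1,1,1,1,1],
  "xyz": [
    [0.12,-0.275,0.02],
    [0.12,-0.275,0.02],
    [0.12,-0.275,0.02],
    [0.12,-0.275,0.02],
    [0.12,-0.275,0.02],
    [0.12,-0.275,0.02],
    [0.12,-0.275,0.02],
    [0.12,-0.275,0.02]
  ],
  "yaw": [-45,-45,-45,-45,-45,-45,-45,-45]
}}

```text
time_s: 0.82
ee_pos: [326.2, 257.6, 234.3]
ee_rot: [180.0, 0.1, 113.8]
force: [-0.3, 1.3, 0.0]
gripper_width: 91.3
gripper_force: 0.0
```

Emit:
{"fn": "send_rows", "kwargs": {
  "grip": [1,1,1,1,1,1,1,1],
  "xyz": [
    [0.125,-0.27,0.0],
    [0.125,-0.27,0.0],
    [0.125,-0.27,0.0],
    [0.125,-0.27,0.0],
    [0.125,-0.27,0.0],
    [0.125,-0.27,0.0],
    [0.125,-0.27,0.0],
    [0.125,-0.27,0.0]
  ],
  "yaw": [-45,-45,-45,-45,-45,-45,-45,-45]
}}

```text
time_s: 1.48
ee_pos: [452.6, -12.6, 233.7]
ee_rot: [179.9, 0.1, 68.8]
force: [1.0, -0.7, -0.7]
gripper_width: 91.5
gripper_force: 0.0
```

Run:
```python
from h import *
import pickle
w=eyes.grab_frame("wrist");st=env.state();pickle.dump((w,st),open("w1.pkl","wb"))
print(st["ee_pos"].round(1),st["ee_rot"].round(1),st["qpos"].round(1),st["time_s"])
print(proj(w,[451,-10,90]))
u,v=map(int,proj(w,[451,-10,90]))
im=w["frame"][:,:,::-1]
c=cv2.resize(im[v-35:v+35,u-50:u+50],(800,560),interpolation=3)
print(u-50,v-35)
cv2.imwrite("pics/d.png",c);
```

```text
[451.7 -10.9 233.6] [180.    0.   68.8] [-2.800e+00  6.300e+00  1.026e+02 -1.000e-01  7.100e+01  1.840e+01] 1.5333
(np.float64(315.9887730271362), np.float64(185.28998919703557))
265 150
```

View pics/d.png

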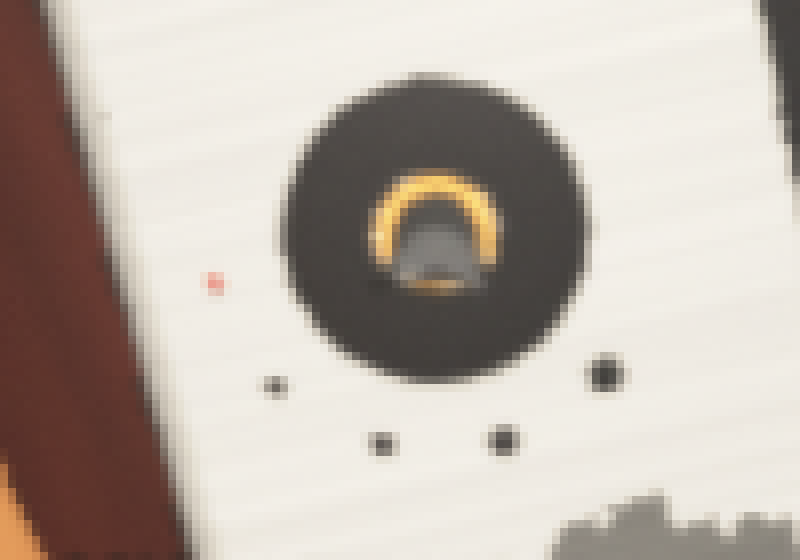

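The view shows a dark disc centred at (435,228) in the crop, a gold collar and a gray spindle whose top leans downward. The side the flat is on isn't clear, so I'll take a closer view from straight above.

Emit:
{"fn": "send_rows", "kwargs": {
  "grip": [1,1,1,1,1],
  "xyz": [
    [-0.024,-0.062,-0.105],
    [-0.024,-0.062,-0.105],
    [-0.024,-0.062,-0.105],
    [-0.024,-0.062,-0.105],
    [-0.024,-0.062,-0.105]
  ],
  "yaw": [0,0,0,0,0]
}}

```text
time_s: 1.95
ee_pos: [424.4, -68.7, 127.6]
ee_rot: [-179.7, -0.0, 69.1]
force: [-0.1, -0.3, 0.6]
gripper_width: 91.2
gripper_force: 0.0
```

Run:
```python
from h import *
import pickle
w=eyes.grab_frame("wrist");st=env.state();pickle.dump((w,st),open("w2.pkl","wb"))
print(st["ee_pos"].round(1),st["ee_rot"].round(1),st["time_s"],np.round(w["pose"],3).tolist())
u,v=map(int,proj(w,[451,-10,90]))
x0,y0=u-40,v-30; print(u,v,x0,y0)
cv2.imwrite("pics/e.png",cv2.resize(w["frame"][y0:y0+60,x0:x0+80,::-1],(800,600),interpolation=3))
```

```text
[426.4 -68.7 129.2] [-180.    -0.    69.1] 2.0 [[0.934, -0.346, -0.088, 449.251], [-0.357, -0.908, -0.22, -6.53], [-0.004, 0.237, -0.971, 297.746], [0.0, 0.0, 0.0, 1.0]]
324 123 284 93
```

View pics/e.png

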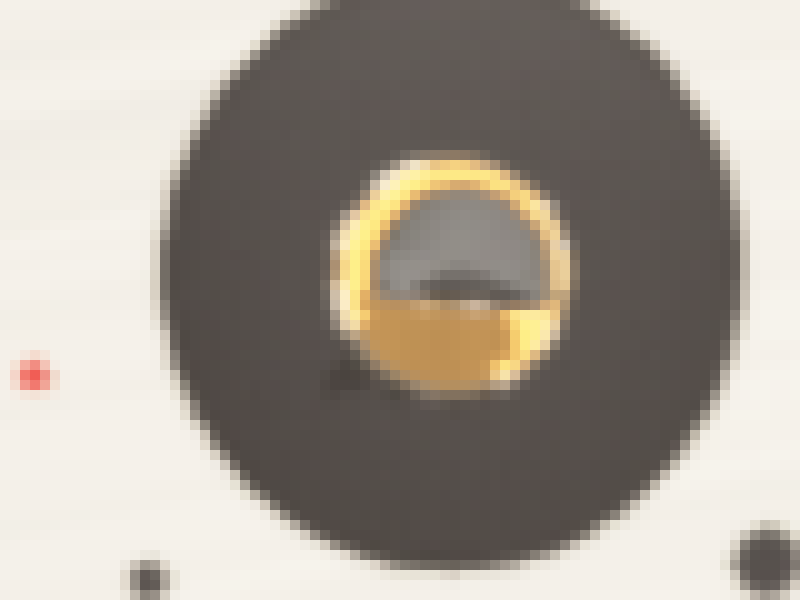

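Viewed from above, the D is clear: the arc top is at (460,190) and the flat edge runs from (375,303) to (545,303), facing image-down. The axis is at about (460,281).

Run:
```python
from h import *
import pickle
w,st=pickle.load(open("w2.pkl","rb"))
f=w["frame"].astype(float); g=f[:,:,0]-f[:,:,2]
us=[];vs=[]
for u in range(284+39,284+53):
    col=g[93+24:93+35,u]; 
    k=np.where((col[:-1]<45)&(col[1:]>=45))[0]
    if len(k): k=k[-1]; us.append(u); vs.append(117+k+(45-col[k])/(col[k+1]-col[k]))
print(np.round(vs,2))
p=np.polyfit(us,vs,1);print(p)
a=onz(w,322,np.polyval(p,322),90);b=onz(w,338,np.polyval(p,338),90)
d=b-a; d/=np.linalg.norm(d); e=np.degrees(np.arctan2(d[1],d[0])); print("edge dir",e,"x dir (opp flat)",e+90)
print("axis",onz(w,329.6,120.8,90), "mid flat", onz(w,329.6,np.polyval(p,329.6),90))
# collar centre z~62: crop (452,275)
print("disc@62",onz(w,284+45.0,93+27.9,63))
```

```text
[122.34 122.37 122.39 122.38 122.39 122.49 122.61 122.79 123.   123.05
 123.15 123.09 122.88 122.97]
[6.70644692e-02 1.00609334e+02]
edge dir -24.647815604133573 x dir (opp flat) 65.35218439586643
axis [454.22708485  -9.73246355  90.        ] mid flat [453.81408427 -10.83903963  90.        ]
disc@62 [454.44826138 -10.060621    63.        ]
```

Emit:
{"fn": "send_rows", "kwargs": {
  "grip": [1,1,1,1,1,1,1,1],
  "xyz": [
    [0.1,-0.207,0.05],
    [0.1,-0.207,0.05],
    [0.1,-0.207,0.05],
    [0.1,-0.207,0.05],
    [0.1,-0.207,0.05],
    [0.1,-0.207,0.05],
    [0.1,-0.207,0.05],
    [0.1,-0.207,0.05]
  ],
  "yaw": [-54,-54,-54,-54,-54,-54,-54,-54]
}}

```text
time_s: 2.67
ee_pos: [529.3, -277.4, 181.5]
ee_rot: [179.8, -0.3, 14.8]
force: [0.6, -0.2, 0.0]
gripper_width: 91.3
gripper_force: 0.0
```

Run:
```python
from h import *
import pickle
w=eyes.grab_frame("wrist");st=env.state();pickle.dump((w,st),open("w3.pkl","wb"))
print(st["ee_pos"].round(1),st["ee_rot"].round(1),st["qpos"].round(1),st["time_s"])
u,v=map(int,proj(w,[528,-276,26]))
x0,y0=u-64,v-48; print(u,v,x0,y0)
cv2.imwrite("pics/f.png",cv2.resize(w["frame"][y0:y0+96,x0:x0+128,::-1],(768,576),interpolation=3))
```

```text
[ 528.7 -276.6  181.3] [179.8  -0.2  14.8] [-28.7  21.4  89.9   0.   68.5  46.4] 2.7167
317 186 253 138
```

View pics/f.png

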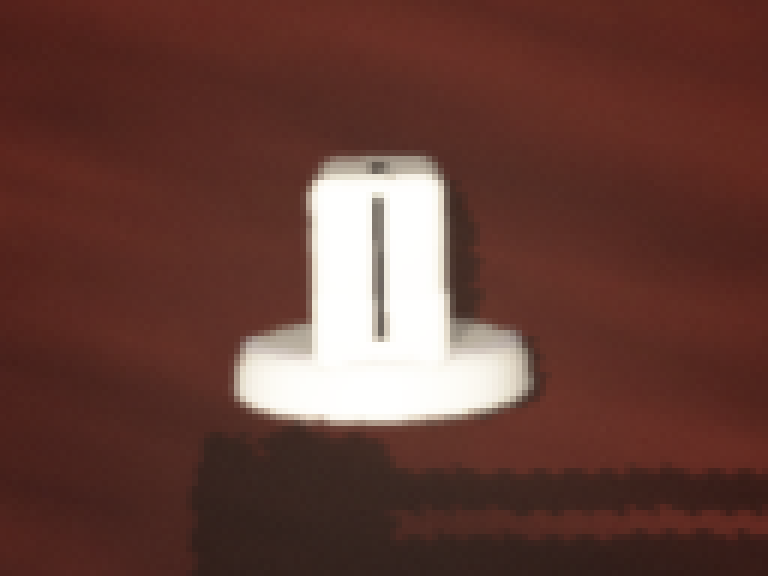

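The crop shows the knob lying with its pointer line from (379,195) to (380,340), the bar edges at x = 313 and 447, the nose at y ≈ 175 and the skirt from (235,385) to (530,385). Its axis is nearly aligned with the image vertical.

Run:
```python
from h import *
import pickle
w,st=pickle.load(open("w3.pkl","rb"))
def q(x,y,z): return onz(w,253+(x+.5)/6-.5,138+(y+.5)/6-.5,z)
n=q(379,195,46.7); s=q(380,340,48.3); e1=q(313,270,47);e2=q(447,270,47); k1=q(235,385,26);k2=q(531,385,26)
nose=q(379,177,46.5)
for a in(n,s,nose,e1,e2,(e1+e2)/2,k1,k2,(k1+k2)/2): print(a.round(1))
d=n-s; print("axis",np.degrees(np.arctan2(d[1],d[0])), "bar w",np.linalg.norm(e1-e2),"skirt",np.linalg.norm(k1-k2))
m=(k1+k2)/2; d=(e1+e2)/2-m; print(np.degrees(np.arctan2(d[1],d[0])));d=k1-k2;print(np.degrees(np.arctan2(d[1],d[0]))-90)
```

```text
[ 547.4 -269.5   46.7]
[ 524.7 -275.6   48.3]
[ 550.2 -268.8   46.5]
[ 532.9 -262.2   47. ]
[ 538.4 -283.2   47. ]
[ 535.6 -272.7   47. ]
[ 505.3 -254.2   26. ]
[ 518.5 -304.5   26. ]
[ 511.9 -279.4   26. ]
axis 15.097102876559257 bar w 21.718222101920592 skirt 52.0178737926707
15.618144533418844
14.763739987625627
```

Emit:
{"fn": "send_rows", "kwargs": {
  "grip": [-0.4,-0.4,-0.4,-0.4,-0.4,-0.4,-0.4,-0.4],
  "xyz": [
    [0.026,0.009,-0.03],
    [0.026,0.009,-0.06],
    [0.026,0.009,-0.09],
    [0.026,0.009,-0.12],
    [0.026,0.009,-0.139],
    [0.026,0.009,-0.139],
    [0.026,0.009,-0.139],
    [0.026,0.009,-0.139]
  ],
  "yaw": [0,0,0,0,0,0,0,0]
}}

```text
time_s: 3.38
ee_pos: [554.3, -267.8, 42.4]
ee_rot: [179.8, -0.2, 15.2]
force: [0.4, -0.7, -0.8]
gripper_width: 40.9
gripper_force: 0.0
```

Run:
```python
from h import *
w=eyes.grab_frame("wrist");st=env.state()
print(st["ee_pos"].round(1),st["ee_rot"].round(1),st["gripper_width"],st["time_s"])
save(w,"g.png",(160,100,480,400),2)
```

```text
[ 554.2 -268.    42.6] [179.8  -0.2  15.2] 36.3451291210398 3.4333
```

View pics/g.png

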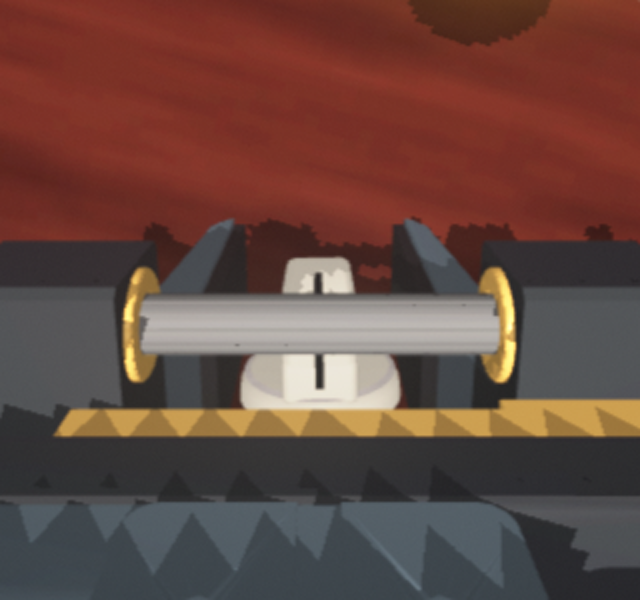

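The wrist view shows the knob between the fingers, centred, with its nose at (318,265) and pointer line at x = 319. The fingers are still closing. Next I'll push the skirt's upper rim back toward the robot.

Emit:
{"fn": "send_rows", "kwargs": {
  "grip": [-0.4,-0.4,-0.4,-0.4,-0.4,-0.4,-0.4,-0.4],
  "xyz": [
    [0,0,0],
    [-0.0048,-0.0013,0],
    [-0.0097,-0.0026,0],
    [-0.0145,-0.0039,0],
    [-0.0193,-0.0052,0],
    [-0.0242,-0.0065,0],
    [-0.029,-0.0078,0],
    [-0.0338,-0.0091,0]
  ],
  "yaw": [0,0,0,0,0,0,0,0]
}}

```text
time_s: 4.1
ee_pos: [517.6, -277.1, 40.0]
ee_rot: [-180.0, 0.0, 15.1]
force: [1.8, 0.0, -0.3]
gripper_width: 27.2
gripper_force: 0.1
```

Run:
```python
from h import *
s=eyes.grab_frame("scene");w=eyes.grab_frame("wrist");st=env.state()
print(st["ee_pos"].round(1),st["force"],st["gripper_width"],st["time_s"])
a=cv2.resize(s["frame"][230:330,340:460],(480,400),interpolation=3); b=cv2.resize(w["frame"][200:400,240:400],(320,400),interpolation=3)
cv2.imwrite("pics/i.png",np.hstack([a,b])[:,:,::-1])
```

```text
[ 517.2 -277.    39.8] [ 0.2253733  -0.12294979  0.14502607] 27.143106962256823 4.2
```

View pics/i.png

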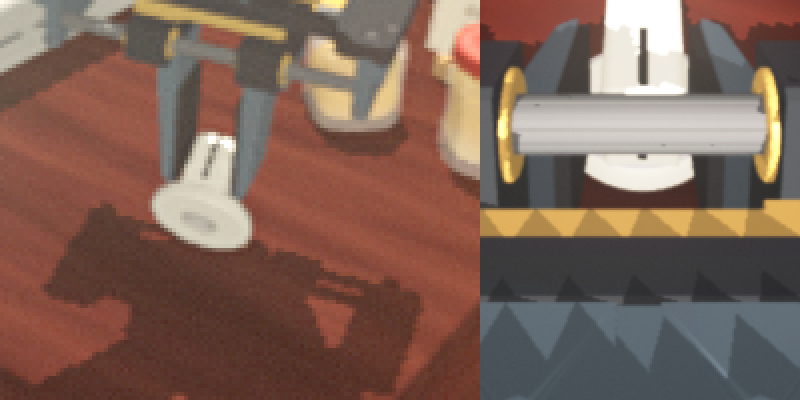

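The knob is tipping up: the nose face is visible at (645,30) and the skirt is still in contact. I'll keep pushing.

Emit:
{"fn": "send_rows", "kwargs": {
  "grip": [-0.4,-0.4,-0.4,-0.4,-0.4,-0.4,-0.4,-0.4],
  "xyz": [
    [-0.0048,-0.0013,0],
    [-0.0097,-0.0026,0],
    [-0.0145,-0.0039,0],
    [-0.0193,-0.0052,0],
    [-0.0193,-0.0052,0],
    [-0.0193,-0.0052,0],
    [-0.0193,-0.0052,0],
    [-0.0193,-0.0052,0]
  ],
  "yaw": [0,0,0,0,0,0,0,0]
}}

```text
time_s: 4.87
ee_pos: [499.3, -282.1, 40.0]
ee_rot: [180.0, -0.0, 15.1]
force: [0.6, 0.3, 0.6]
gripper_width: 27.3
gripper_force: 0.0
```

Run:
```python
from h import *
s=eyes.grab_frame("scene");w=eyes.grab_frame("wrist");st=env.state()
print(st["ee_pos"].round(1),st["force"],st["gripper_width"],st["time_s"])
a=cv2.resize(s["frame"][230:330,340:460],(480,400),interpolation=3); b=cv2.resize(w["frame"][200:400,240:400],(320,400),interpolation=3)
cv2.imwrite("pics/j.png",np.hstack([a,b])[:,:,::-1])
```

```text
[ 499.2 -282.1   40. ] [ 0.35382823  0.19663182 -0.43591015] 27.234787957379574 4.9667
```

View pics/j.png

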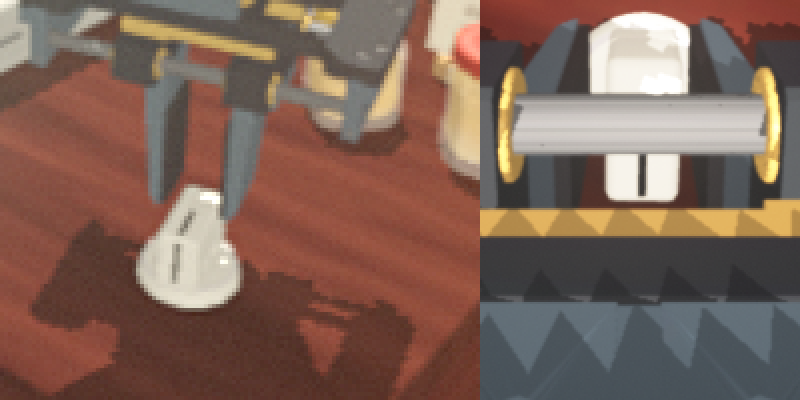

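The knob now stands upright with its pointer toward the robot. I'll open, rise and measure it by fitting its silhouette.

Emit:
{"fn": "send_rows", "kwargs": {
  "grip": [-0.4,-0.4,0.2,0.2,0.2,0.2],
  "xyz": [
    [0,0,0.04],
    [0,0,0.08],
    [-0.01,-0.003,0.12],
    [-0.01,-0.003,0.14],
    [-0.01,-0.003,0.14],
    [-0.01,-0.003,0.14]
  ],
  "yaw": [0,0,0,0,0,0]
}}

```text
time_s: 5.47
ee_pos: [489.6, -285.4, 181.2]
ee_rot: [179.9, -0.1, 15.1]
force: [-0.7, 0.4, -0.6]
gripper_width: 50.8
gripper_force: 0.0
```

```bash
cat > fit.py <<'E'
from h import *
from scipy.optimize import minimize
def hulls(f,x,y,a,z0=0):
    t=np.linspace(0,2*np.pi,48); c,s=np.cos(a),np.sin(a)
    sk=[(x+26*np.cos(k),y+26*np.sin(k),z0+z) for k in t for z in(0,10)]
    b=[(x+c*p-s*q,y+s*p+c*q,z0+z) for p,q in((23,8),(23,-8),(-23,8),(-23,-8),(20,11),(20,-11),(-20,11),(-20,-11)) for z in(10,40)]
    return [cv2.convexHull((np.array([proj(f,p) for p in P])).astype(np.float32)) for P in(sk,b)]
def fit(f,x0,z0=0,box=70):
    im=f["frame"].astype(int); u,v=map(int,proj(f,[x0[0],x0[1],z0+20]))
    y1,x1=max(v-box,0),max(u-box,0); r=im[y1:v+box,x1:u+box]
    white=((r.min(2)>110)&(r.max(2)-r.min(2)<60)).astype(np.uint8)
    n,l,stt,_=cv2.connectedComponentsWithStats(white); k=1+np.argmax(stt[1:,4]); m=cv2.resize((l==k).astype(np.float32),None,fx=4,fy=4,interpolation=1)>.5
    def cost(p):
        M=np.zeros(m.shape,np.uint8)
        for h in hulls(f,p[0],p[1],p[2]/20,z0):
            cv2.fillPoly(M,[np.round(((h-[x1,y1])*4+1.5)*16).astype(np.int32)],1,shift=4)
        M=M>0; return 1-(M&m).sum()/(M|m).sum()
    o=minimize(cost,[x0[0],x0[1],x0[2]*20],method="Nelder-Mead",options=dict(initial_simplex=np.array([[0,0,0],[4,0,0],[0,4,0],[0,0,3]])+[x0[0],x0[1],x0[2]*20],xatol=.05,fatol=1e-5))
    return o.x[0],o.x[1],np.degrees(o.x[2]/20),o.fun,m.sum()/16
E
python3 - <<'E'
from fit import *
import pickle
s=eyes.grab_frame("scene");g=onz(s,387.5,297.5,15);w=eyes.grab_frame("wrist");t=eyes.grab_frame("top");st=env.state()
pickle.dump((s,w,t,st),open("w4.pkl","wb"))
print(st["ee_pos"].round(1),st["ee_rot"].round(1),st["time_s"],g.round(1))
print(fit(w,[g[0],g[1],np.radians(15)]))
print(fit(s,[g[0],g[1],np.radians(15)],box=40))
E
```

```text
[ 488.2 -284.4  178.1] [-1.798e+02  1.000e-01  1.510e+01] 5.6167 [ 469.3 -297.6   15. ]
(np.float64(469.33042894186633), np.float64(-297.6391497867165), np.float64(14.999999999999998), np.float64(1.0), np.float64(2793.5))
(np.float64(482.20931086047483), np.float64(-288.08221471076286), np.float64(12.094150006647224), np.float64(0.039837313588486856), np.float64(590.75))
```

Run:
```python
from fit import *
import pickle
s,w,t,st=pickle.load(open("w4.pkl","rb"))
for box in (40,50): print(fit(w,[482,-287,np.radians(14)],box=box))
u,v=proj(w,[482,-287,20]);print(u,v)
r=w["frame"][int(v)-50:int(v)+50,int(u)-50:int(u)+50]
cv2.imwrite("pics/k.png",cv2.resize(r[:,:,::-1],(600,600),interpolation=3))
```

```text
(np.float64(484.1676591101053), np.float64(-287.0265609051698), np.float64(15.209482140913822), np.float64(0.04589045504280109), np.float64(1854.75))
(np.float64(484.1676591101053), np.float64(-287.0265609051698), np.float64(15.209482140913822), np.float64(0.04589045504280109), np.float64(1854.75))
319.80646849877775 190.7466348817941
```

Emit:
{"fn": "send_rows", "kwargs": {
  "grip": [0.2,0.2,0.2,0.2,0.2,0.2],
  "xyz": [
    [-0.005,-0.002,-0.04],
    [-0.005,-0.002,-0.08],
    [-0.005,-0.002,-0.12],
    [-0.005,-0.002,-0.12],
    [-0.005,-0.002,-0.12],
    [-0.005,-0.002,-0.12]
  ],
  "yaw": [0,0,0,0,0,0]
}}

```text
time_s: 6.12
ee_pos: [485.0, -287.6, 60.9]
ee_rot: [179.9, -0.1, 15.1]
force: [0.6, 1.0, 1.5]
gripper_width: 54.8
gripper_force: 0.0
```

Run:
```python
from fit import *
st=env.state();print(st["ee_pos"].round(2),st["ee_rot"].round(2))
for i in range(3):
    w=eyes.grab_frame("wrist");st=env.state();print(st["ee_pos"].round(2),st["ee_rot"].round(2))
```

```text
[ 485.01 -287.62   60.88] [ 1.7994e+02 -5.0000e-02  1.5100e+01]
[ 485.61 -287.97   61.84] [ 1.7984e+02 -1.4000e-01  1.5110e+01]
[ 485.72 -288.09   62.27] [179.8   -0.18  15.11]
[ 485.61 -288.02   62.33] [179.8   -0.18  15.1 ]
```

Emit:
{"fn": "send_rows", "kwargs": {
  "grip": [0.2,0.2,0.2,0.2,-0.7,-0.7,-0.7,-0.7],
  "xyz": [
    [-0.0015,0.001,-0.025],
    [-0.0015,0.001,-0.04],
    [-0.0015,0.001,-0.048],
    [-0.0015,0.001,-0.048],
    [-0.0015,0.001,-0.048],
    [-0.0015,0.001,-0.048],
    [-0.0015,0.001,-0.048],
    [-0.0015,0.001,-0.048]
  ],
  "yaw": [0,0,0,0,0,0,0,0],
  "grip_force": 35
}}

```text
time_s: 6.93
ee_pos: [483.2, -286.5, 12.9]
ee_rot: [179.9, -0.1, 15.1]
force: [0.6, -0.4, 0.0]
gripper_width: 30.9
gripper_force: 0.0
```

Emit:
{"fn": "send_rows", "kwargs": {
  "grip": [-1,-1,-1,-1,-1,-1,-1],
  "xyz": [
    [0,0,0],
    [0,0,0],
    [0,0,0],
    [0,0,0],
    [0,0,0],
    [0,0,0],
    [0,0,0]
  ],
  "yaw": [0,0,0,0,0,0,0],
  "grip_force": 35
}}

```text
time_s: 7.52
ee_pos: [483.0, -286.5, 12.6]
ee_rot: [179.9, -0.1, 15.1]
force: [-0.4, -0.9, 5.9]
gripper_width: 21.9
gripper_force: 35.0
```

Run:
```python
from fit import *
for i in range(3):
    w=eyes.grab_frame("scene");st=env.state()
print(st["ee_pos"].round(2),st["ee_rot"].round(2),st["force"].round(1),st["gripper_width"],st["gripper_force"])
```

```text
[ 483.05 -286.53   12.59] [ 1.7993e+02 -5.0000e-02  1.5110e+01] [-0.4 -0.9  5.7] 21.82042851420896 35.000015546393115
```

Emit:
{"fn": "send_rows", "kwargs": {
  "grip": [-1,-1,-1,-1,-1],
  "xyz": [
    [0,0,0.02],
    [0,0,0.055],
    [0,0,0.09],
    [0,0,0.11],
    [0,0,0.11]
  ],
  "yaw": [0,0,0,0,0]
}}

```text
time_s: 8.08
ee_pos: [484.8, -287.4, 126.2]
ee_rot: [179.7, -0.3, 15.1]
force: [0.7, -0.2, -1.5]
gripper_width: 21.6
gripper_force: 35.0
```

Emit:
{"fn": "send_rows", "kwargs": {
  "grip": [-1,-1,-1,-1,-1,-1,-1,-1],
  "xyz": [
    [-0.003,0.03,0],
    [-0.006,0.06,0],
    [-0.01,0.095,0],
    [-0.013,0.13,0],
    [-0.016,0.165,0],
    [-0.02,0.2,0],
    [-0.025,0.235,0],
    [-0.03,0.262,0]
  ],
  "yaw": [6.5,13,19.5,26,32,38,45,51]
}}

```text
time_s: 8.75
ee_pos: [450.4, -21.7, 120.3]
ee_rot: [-179.8, 0.0, 66.5]
force: [-0.6, 0.7, -0.9]
gripper_width: 21.7
gripper_force: 35.0
```

Run:
```python
from h import *
import pickle
for i in range(4):
    w=eyes.grab_frame("wrist");st=env.state()
pickle.dump((w,st),open("w5.pkl","wb"))
print(st["ee_pos"].round(2),st["ee_rot"].round(2),st["force"].round(1),st["gripper_width"],st["time_s"])
a=cv2.resize(w["frame"][180:400,240:400],(436,600),interpolation=3)
s=eyes.grab_frame("scene"); b=cv2.resize(s["frame"][180:260,250:297],(352,600),interpolation=3)
cv2.imwrite("pics/l.png",np.hstack([a,b])[:,:,::-1])
```

```text
[451.64 -23.71 120.86] [-1.7989e+02  7.0000e-02  6.6140e+01] [ 0.2  0.6 -1.7] 21.81502575648222 8.95
```

View pics/l.png

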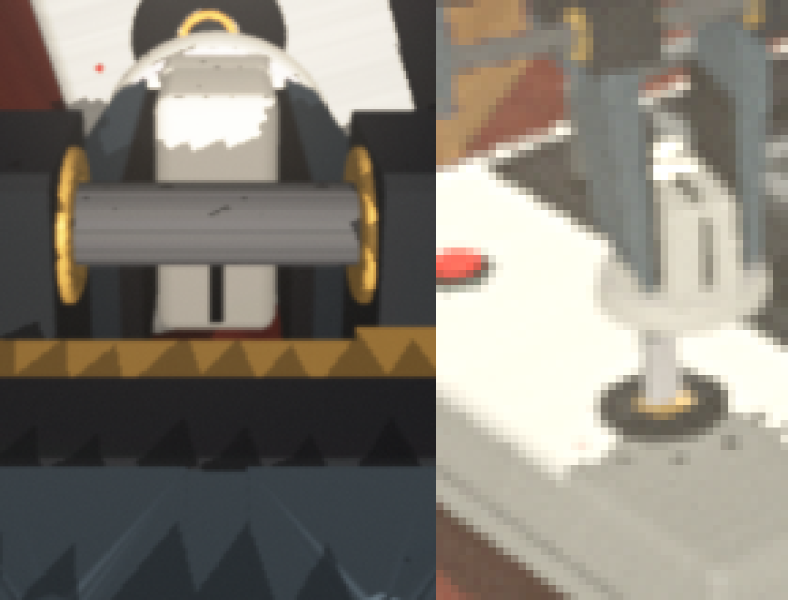

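The left half (wrist) shows the knob held square in the pads, its bar top spanning crop y ≈ 95–328 and x ≈ 155–277. The right half (scene) shows it upright above the spindle. I'll check the knob's offset along the pads from these edges.

Run:
```python
from h import *
import pickle
w,st=pickle.load(open("w5.pkl","rb"))
s=2.727; zt=st["ee_pos"][2]+27.4; T=st["ee_pos"]; a=np.radians(st["ee_rot"][2]); X=np.array([np.cos(a),np.sin(a)]);Y=np.array([-X[1],X[0]])
for x,y in((215,328),(215,95),(155,250),(277,250)):
    p=onz(w,240+x/s,180+y/s,zt)[:2]-T[:2]; print((p@X).round(2),(p@Y).round(2))
g=w["frame"].astype(int).min(2)
print(g[206:222,312:326:4].T, g[290:306,310:328:4].T)
```

```text
-20.31 0.87
24.24 0.95
-4.74 11.63
-4.67 -10.19
[[165 167 167 168 169 162 171 177 199 227 242 247 248 249 250 251]
 [165 167 168 170 170 173 175 177 195 201 239 247 248 249 250 251]
 [165 167 168 169 170 173 174 177 199 226 241 247 248 249 250 251]
 [165 167 168 170 171 173 174 178 195 211 240 247 248 249 250 251]] [[156 156 156 156 157 155 155 156 149 138  90  42  26  24  37  51]
 [156 156 156 155 156 156 156 155 150 138  90  43  26  27  38  52]
 [ 33  32  33  31  32  32  30  42 103 128  90  45  29  34  41  54]
 [120 119 118 118 118 116 117 121 141 137  93  47  33  34  42  53]
 [156 156 155 154 154 155 156 155 150 139  92  48  31  32  40  43]]
```

Emit:
{"fn": "send_rows", "kwargs": {
  "grip": [-1,-1,-1,-1,-1,-1],
  "xyz": [
    [-0.012,-0.023,0],
    [-0.025,-0.046,0],
    [-0.025,-0.046,0],
    [-0.025,-0.046,0],
    [-0.025,-0.046,0],
    [-0.025,-0.046,0]
  ],
  "yaw": [0,0,0,0,0,0]
}}

```text
time_s: 9.5
ee_pos: [428.0, -70.3, 121.9]
ee_rot: [180.0, -0.0, 66.0]
force: [0.8, 0.2, -1.4]
gripper_width: 21.6
gripper_force: 35.0
```

```bash
cat > sp.py <<'E'
from h import *
import pickle,sys
def sp(w,st,show=0):
    u,v=map(int,proj(w,[454.5,-10,90])); B=14
    x0,y0=u-B,v-B; r=w["frame"][y0:y0+2*B,x0:x0+2*B].astype(np.float32); r=cv2.resize(r,None,fx=8,fy=8,interpolation=cv2.INTER_LINEAR)
    g=(r[:,:,0]-r[:,:,2]); k=((g<45)).astype(np.uint8)
    n,l,s,c=cv2.connectedComponentsWithStats(k,connectivity=4)
    i=l[int((v-y0)*8),int((u-x0)*8)] 
    if i==0: i=l[int((v-y0)*8-20),int((u-x0)*8)]
    m=(l==i); b=s[i]; 
    if show: print(b,c[i])
    X0,Y0,W,H=b[:4]; f=lambda x,y:(x0+(x+.5)/8-.5,y0+(y+.5)/8-.5)
    L=onz(w,*f(X0,Y0+H*.75),88);R=onz(w,*f(X0+W-1,Y0+H*.75),88);T=onz(w,*f(X0+W/2,Y0),88);F=onz(w,*f(X0+W/2,Y0+H-1),88)
    a=np.radians(66.);X=np.array([np.cos(a),np.sin(a)]);Y=np.array([-X[1],X[0]])
    print("width",np.linalg.norm(L-R),"height",np.linalg.norm(T-F))
    cx=((T+F)/2)[:2]@X-2.25; cy=((L+R)/2)[:2]@Y
    print("axis",X*cx+Y*cy, "rel tcp XY",(X*cx+Y*cy-st["ee_pos"][:2])@X,(X*cx+Y*cy-st["ee_pos"][:2])@Y)
E
python3 - <<'E'
from sp import *
sp(*pickle.load(open("w2.pkl","rb")),1)
for i in range(3):
    w=eyes.grab_frame("wrist");st=env.state();print(st["ee_pos"].round(2),st["ee_rot"].round(2),np.round(w["pose"],1)[:3,3]); sp(w,st,1)
pickle.dump((w,st),open("w6.pkl","wb"))
E
```

```text
[  46   42  136   91 9732] [114.25380189  90.95941225]
width 10.787904446117917 height 6.96654136375091
axis [454.27538392  -9.95341141] rel tcp XY 64.99792738806231 -1.5447999371159007
[428.04 -70.06 121.91] [ 1.7998e+02 -1.0000e-02  6.6080e+01] [455.3  -9.2 292. ]
[   44    44   139    94 10286] [113.67441182  95.84250437]
width 10.726458575981532 height 6.99780456136992
axis [454.2457159   -9.80116402] rel tcp XY 65.71126135560912 0.5676910129475203
[427.97 -69.89 121.9 ] [ 1.7999e+02 -1.0000e-02  6.6110e+01] [455.3  -8.9 292. ]
[   46    40   138    94 10333] [115.97957999  91.09997097]
width 10.65318390567455 height 7.003235962719823
axis [454.16391571  -9.88270219] rel tcp XY 65.4769908171243 0.47601451517853377
[427.91 -69.83 121.91] [ 1.7999e+02 -1.0000e-02  6.6120e+01] [455.2  -8.7 292.1]
[   49    41   139    94 10351] [117.488262    92.56777123]
width 10.732309406573803 height 7.004742659143649
axis [454.29600188  -9.90428388] rel tcp XY 65.47601900548352 0.26497953198927604
```

Run:
```python
from h import *
import pickle
for n in("w5.pkl","w6.pkl"):
    w,st=pickle.load(open(n,"rb")); T=st["ee_pos"]; a=np.radians(st["ee_rot"][2]); X=np.array([np.cos(a),np.sin(a)]);Y=np.array([-X[1],X[0]])
    def rel(u,v,dz):
        p=onz(w,u,v,T[2]+dz)[:2]-T[:2]; return (p@X).round(2),(p@Y).round(2)
    g=w["frame"].astype(int).min(2)
    print(n,T.round(1)); print(g[184:200,304:336:5].T)
    # predicted rows for d=0,1,2
    for d in(0,1,2,3):
        P=lambda x,z:proj(w,[*(T[:2]+X*(x+d)),T[2]+z])[1].round(1)
        print(d,"skirt top+x",P(26,-2.6),"bot",P(26,-12.6),"bar +x",P(23,27.4),"-x",P(-23,27.4))
    print(g[208:222,318:321].T,g[295:304,310:313].T)
```

```text
w5.pkl [451.6 -23.7 120.9]
[[ 71  71  70  70  70  72  78  90  88 109 169 192 203 215 220 179]
 [ 79 100 124 122 121 115 100  95 141 184 201 213 216 184 215 235]
 [102 120 116  93  85  84  89 129 184 201 212 223 232 242 250 241]
 [101 121 122 100  88  86  96 153 192 207 217 228 235 240 250 243]
 [ 74  79  98 122 123 124 124 143 187 205 214 225 233 243 250 243]
 [ 72  72  72  71  69  69  70  77 131 187 206 217 227 236 245 241]
 [ 72  72  70  71  69  69  68  69  70  98 177 202 213 224 230 213]]
0 skirt top+x 196.0 bot 191.9 bar +x 217.4 -x 305.1
1 skirt top+x 194.2 bot 190.3 bar +x 215.3 -x 303.3
2 skirt top+x 192.5 bot 188.6 bar +x 213.3 -x 301.5
3 skirt top+x 190.7 bot 186.9 bar +x 211.2 -x 299.7
[[169 169 170 173 175 178 199 227 242 247 248 249 250 251]
 [168 169 170 173 175 177 199 227 242 247 248 249 250 251]
 [168 169 170 173 174 177 199 226 241 247 248 249 250 251]] [[155 155 156 149 138  90  42  26  24]
 [156 156 156 149 137  89  41  24  25]
 [155 155 156 149 138  90  42  26  25]]
w6.pkl [427.9 -69.8 121.9]
[[234 232 232 232 233 234 234 233 232 228 204 200 210 222 229 213]
 [231
[... 201 characters left out ...]
 234 233 234 235 236 234 226 211 213 220 227 216 231 251 246]
 [234 233 234 236 236 234 234 235 224 195 212 224 232 240 247 244]
 [233 235 237 236 234 236 236 236 236 231 213 212 221 229 234 221]]
0 skirt top+x 194.5 bot 190.6 bar +x 215.6 -x 303.4
1 skirt top+x 192.8 bot 189.0 bar +x 213.5 -x 301.6
2 skirt top+x 191.0 bot 187.3 bar +x 211.5 -x 299.8
3 skirt top+x 189.3 bot 185.6 bar +x 209.4 -x 298.1
[[176 177 177 179 182 184 202 211 242 249 250 251 252 252]
 [176 177 177 180 182 184 205 229 245 249 251 251 252 252]
 [175 177 178 180 182 184 206 230 245 249 250 251 252 252]] [[161 161 162 156 142  93  44  27  27]
 [161 161 161 156 144  93  44  26  27]
 [162 161 161 156 145  93  43  27  26]]
```

Run:
```python
from h import *
import pickle
for n in("w5.pkl","w6.pkl"):
    w,st=pickle.load(open(n,"rb")); T=st["ee_pos"]; a=np.radians(st["ee_rot"][2]); X=np.array([np.cos(a),np.sin(a)]);Y=np.array([-X[1],X[0]])
    g=w["frame"].astype(int).min(2); print(g[285,290:302],g[285,336:348])
    p=onz(w,319.1,272,T[2]+27.4)[:2]-T[:2];print(p@X,p@Y)
    c=np.array(w["pose"])[:3,3]-T; print("cam rel",c[:2]@X,c[:2]@Y,c[2])
```

```text
[ 38  37  34  31  31  32  35  64 111 138 145 149] [153 149 145 140 119  75  36  30  28  29  31  36]
-4.879846062466468 0.77099918258996
cam rel 67.8860047909382 0.5400049465338128 169.78496656805976
[ 40  38  35  32  33  33  36  68 115 145 152 156] [159 154 151 145 122  77  37  30  31  32  33  37]
-5.792547105170716 -0.31741869498421815
cam rel 66.91143963098183 -0.24445126705799325 170.14645842451534
```

Emit:
{"fn": "send_rows", "kwargs": {
  "grip": [-1,-1,-1,-1,-1,-1,-1,-1],
  "xyz": [
    [0.012,0.03,0],
    [0.0254,0.0587,0],
    [0.0254,0.0587,0],
    [0.0254,0.0587,-0.008],
    [0.0254,0.0587,-0.016],
    [0.0254,0.0587,-0.016],
    [0.0254,0.0587,-0.016],
    [0.0254,0.0587,-0.016]
  ],
  "yaw": [0,0,0,0,0,0,0,0]
}}

```text
time_s: 10.32
ee_pos: [452.6, -12.0, 105.8]
ee_rot: [-180.0, 0.0, 66.0]
force: [0.4, 0.4, -0.9]
gripper_width: 22.0
gripper_force: 35.0
```

Emit:
{"fn": "send_rows", "kwargs": {
  "grip": [-1,-1,-1,-1,-1,-1,-1],
  "xyz": [
    [0,0,-0.001],
    [0,0,-0.002],
    [0,0,-0.003],
    [0,0,-0.004],
    [0,0,-0.006],
    [0,0,-0.006],
    [0,0,-0.006]
  ],
  "yaw": [0,0,0,0,0,0,0]
}}

```text
time_s: 10.9
ee_pos: [453.4, -11.1, 100.1]
ee_rot: [180.0, -0.1, 66.1]
force: [1.3, 1.8, -1.4]
gripper_width: 22.3
gripper_force: 35.0
```

Emit:
{"fn": "send_rows", "kwargs": {
  "grip": [-1,-1,-1,-1,-1,-1],
  "xyz": [
    [0,0,-0.001],
    [0,0,-0.002],
    [0,0,-0.003],
    [0,0,-0.004],
    [0,0,-0.004],
    [0,0,-0.004]
  ],
  "yaw": [0,0,0,0,0,0]
}}

```text
time_s: 11.4
ee_pos: [453.5, -11.2, 96.3]
ee_rot: [179.9, -0.1, 66.1]
force: [1.9, 3.8, 3.7]
gripper_width: 21.6
gripper_force: 35.0
```

Emit:
{"fn": "send_rows", "kwargs": {
  "grip": [-1,-1,-1,-1,-1],
  "xyz": [
    [0.0002,0.0005,0],
    [0.0004,0.001,0],
    [0.0004,0.001,0],
    [0.0004,0.001,0],
    [0.0004,0.001,0]
  ],
  "yaw": [0,0,0,0,0]
}}

```text
time_s: 11.82
ee_pos: [453.5, -10.4, 95.9]
ee_rot: [180.0, -0.0, 66.1]
force: [2.4, 2.3, 0.9]
gripper_width: 22.4
gripper_force: 35.0
```

Emit:
{"fn": "send_rows", "kwargs": {
  "grip": [-1,-1,-1,-1,-1,-1,-1,-1],
  "xyz": [
    [0.0005,0.0004,0],
    [0.0005,0.0004,0],
    [0.0005,0.0004,-0.001],
    [0.0005,0.0004,-0.002],
    [0.0005,0.0004,-0.003],
    [0.0005,0.0004,-0.004],
    [0.0005,0.0004,-0.004],
    [0.0005,0.0004,-0.004]
  ],
  "yaw": [0,0,0,0,0,0,0,0]
}}

```text
time_s: 12.48
ee_pos: [453.5, -10.1, 91.7]
ee_rot: [-180.0, 0.0, 66.1]
force: [1.5, 1.1, -2.4]
gripper_width: 21.8
gripper_force: 35.0
```

Run:
```python
from h import *
for i in range(3):
    w=eyes.grab_frame("wrist");st=env.state()
    print(st["ee_pos"].round(2),st["force"].round(1),st["torque"].round(2))
g=w["frame"].astype(int).min(2)
print(g[208:222,319],g[295:304,311],g[285,290:302],g[285,336:348])
```

```text
[453.54 -10.13  91.68] [ 1.1  0.9 -1.9] [ 0.07 -0.25 -0.04]
[453.51 -10.11  91.68] [ 2.5  0.1 -2.6] [ 0.05 -0.21  0.04]
[453.52 -10.11  91.71] [ 1.2  1.3 -2.4] [ 0.08 -0.24  0.02]
[162 164 165 167 168 171 192 220 238 244 246 247 248 248] [148 148 147 142 134 123 114 112 110] [ 37  34  32  29  30  29  31  62 105 131 138 143] [146 143 139 133 112  71  33  27  27  28  30  33]
```

Emit:
{"fn": "send_rows", "kwargs": {
  "grip": [-1,-1,-1,-1,-1,-1,-1,-1],
  "xyz": [
    [0.0003,0.0002,-0.001],
    [0.0003,0.0002,-0.002],
    [0.0003,0.0002,-0.003],
    [0.0003,0.0002,-0.004],
    [0.0003,0.0002,-0.005],
    [0.0003,0.0002,-0.006],
    [0.0003,0.0002,-0.006],
    [0.0003,0.0002,-0.006]
  ],
  "yaw": [0,0,0,0,0,0,0,0],
  "grip_force": 50
}}

```text
time_s: 13.3
ee_pos: [454.0, -9.8, 85.9]
ee_rot: [-180.0, 0.0, 66.1]
force: [-0.2, 0.9, -1.0]
gripper_width: 21.5
gripper_force: 50.0
```

Emit:
{"fn": "send_rows", "kwargs": {
  "grip": [-1,-1,-1,-1,-1,-1,-1,-1],
  "xyz": [
    [0,0,-0.001],
    [0,0,-0.002],
    [0,0,-0.003],
    [0,0,-0.004],
    [0,0,-0.005],
    [0,0,-0.006],
    [0,0,-0.006],
    [0,0,-0.006]
  ],
  "yaw": [0,0,0,0,0,0,0,0],
  "grip_force": 50
}}

```text
time_s: 13.97
ee_pos: [454.3, -9.8, 80.2]
ee_rot: [180.0, -0.0, 66.1]
force: [-0.6, -0.5, 5.1]
gripper_width: 21.9
gripper_force: 50.0
```

Emit:
{"fn": "send_rows", "kwargs": {
  "grip": [-1,-1,-1,-1,-1,-1],
  "xyz": [
    [0,0,-0.0005],
    [0,0,-0.001],
    [0,0,-0.0015],
    [0,0,-0.002],
    [0,0,-0.002],
    [0,0,-0.002]
  ],
  "yaw": [0,0,0,0,0,0],
  "grip_force": 55
}}

```text
time_s: 14.47
ee_pos: [454.4, -9.8, 79.2]
ee_rot: [179.9, -0.0, 66.1]
force: [-3.2, -0.4, 13.8]
gripper_width: 21.6
gripper_force: 55.0
```

Run:
```python
from h import *
for i in range(4):
    w=eyes.grab_frame("wrist");st=env.state()
    print(st["ee_pos"].round(2),st["force"].round(1),st["torque"].round(2))
g=w["frame"].astype(int).min(2)
print(g[208:222,319],g[295:304,311],g[285,290:302],g[285,336:348])
```

```text
[454.45  -9.82  79.22] [-4.3  0.9 14.5] [-0.07  0.78  0.02]
[454.45  -9.84  79.21] [-3.7  0.5 13.1] [-0.04  0.75  0.05]
[454.46  -9.81  79.22] [-3.5  0.3 12.7] [ 0.02  0.81 -0.  ]
[454.45  -9.81  79.22] [-3.2 -0.4 14.2] [-0.04  0.78 -0.  ]
[162 163 164 165 167 170 191 218 236 242 245 246 247 248] [147 146 147 142 134 122 113 114 112] [ 37  34  32  29  30  29  34  61 104 131 137 141] [144 140 138 131 107  60  31  28  28  28  29  34]
```

The hard stop is reached with the knob's underside at about 67 mm, as expected for fully home and right down. The knob hasn't slipped in the grip, so I'll hand in.

```bash
python3 -c "
from workcell import env
print(env.job_done())"
```

```text
the job is handed in; nothing more can be done
None
```

I stood the knob upright, pushed it fully home on the spindle with the flats matched, and handed the job in at about 15 s with the fingers still gripping it pressed against the hard stop; no verdict was returned.

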